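# Shut the wheel box and turn its catch

### The arm

A 6-joint arm with a two-finger parallel gripper is mounted at the origin on the work surface. World frame = base frame: x ahead of the robot, y to its left, z up, the work surface at z = 0. Lengths are in mm, angles in rad, forces in N, time in s.
With the tool pointing down it reaches from about 225 to 875 mm from the base axis. Payload 3.4 kg.
Tool frame: the origin (TCP) lies midway between the tips of the shut fingers; the grasp point (between the pads) lies 19 mm behind it; z points along the fingers, y is the line along which they close (so a half turn about z gives the same grasp; the last joint's range is limited). The gripper opens to 85 mm and grips with 20 to 120 N. Pads are 22 mm wide; open, the fingers measure 114 mm over their backs; the gripper's body (76 mm by 85 mm) begins 54 mm behind the grasp point. The pads swing forward as they close: fully open they stand 13 mm farther back than shut.
Start: joints at [-1.355, 0.276, 1.505, -0, 1.361, -0.121], TCP at [190.019, -542.73, 231.328] pointing down, gripper open.
Joint ranges: [-2.89, 2.89], [-0.75, 2.08], [0.22, 2.7], [-1.18, 4.32], [0.11, 2.71], [-2.7, 2.7]. Speed limits (rad/s): [2.57, 2.57, 3.14, 3.14, 3.14, 3.14].

### API

Orientations are given as a unit quaternion [w, x, y, z].
In Python, from station import observe, capture, job_done gives the robot as it stands. The module is installed in compiled form; this text tells all that it offers.
- The arm moves only by the tool step_arm, never from a script. Its argument "moves" is a list that holds one entry, the list of rows, each a list of 5 numbers: the shift along the tool's x, y, z in mm, then the turn about the tool's z in rad, then the opening in per cent of the stroke, from 0 (shut) to 100 (fully open). A call has 1 to 12 rows; each row is the pose to reach, as a shift and turn from the pose commanded when the call began, along the tool's axes at that moment; what a row does not reach only later rows make up. A row lasts 1/10 s, in which the tool goes at most 50 mm and 8.59 degrees, less where a joint would pass 70% of its speed; a pose out of reach is approached as far as the arm can. A call with a gripper value outside its range is refused whole. The fingers move at their own pace and stop on an object; "newtons" is the grip in N (left out, the last holds). Time passes only in rows, so rows that repeat a pose let the fingers close. It gives the time, the measured TCP pose, the force, the opening and the grip force at its end, in the units of the state.
- observe(): the state, without advancing time (a new reading comes with each control period).
- capture(name): name is "scene" or "top" or "wrist"; returns a dict with "image" (480x640x3 uint8, red, green, blue), "K" (3x3 intrinsics, pixels), "k1" (the pictures are not rectified: a ray, as slopes to the right and down, at radius r is drawn at 1 + k1 r^2 times it, then the intrinsics apply), "xyz" and "orientation" of the camera in the world. Camera axes: x right, y up, looking along -z (the intrinsics and any distortion apply to the point x, -y, -z); pixel columns grow to the right and rows downward; lengths in mm; the calibration is good to about 2 mm. A picture is of the moment at which its call begins. There is no depth.
- job_done(): hands the job in; it is judged then, once.
The state is a dict: "t": time; "qpos": joint angles; "joint_vel": joint speeds; "tau": joint torques, N m; "position": TCP position; "eef_rot": TCP orientation; "contact_force": force on the tool from outside, world axes, zero at the start; "torque": the same for the moment, N m; "gripper_width": opening from 0.0 (shut) to 1.0 (fully open); "finger_force": force on a finger pad.
Only numpy, scipy, OpenCV 4.12 (cv2) and the standard library are available. Lean on these libraries where they do the work, as an engineer would, in place of code of your own. Each camera call takes 0.05 s, during which the arm holds its last target. There are 200 camera calls.

### The job

Using only the fingertips and gripping nothing, push the sliding lid of the wooden wheel box fully home, then push the wooden turn-button round across the lid, as far as it goes, so that it lies behind the lid's rib and keeps the lid shut. Do not turn the button before the lid is home. Do not lift the box or shove it along the bench, and leave the toy cars and other things on the bench where they are.

Things in the scene. Friction and masses are not known exactly. Their poses are not given: they have to be found in the camera images.
- box: Heavy loose pale-wood box full of toy wheels (about 2.3 to 3.4 kg), standing on the bench. Outside 240 mm (its x) x 130 mm (its y) x 80 mm (z); origin at the centre of its underside, z up. Its 12 mm thick long side walls (at y = -59 and +59 mm) rise to z = 80 mm; the lid slides between them, its flat top at z = 72 mm. The box's -x end wall is lower (62 mm) and the open lid sticks out over that end. The wheels inside lie below the lid.
- lid (a joint): Sliding lid (plywood board 226 x 104 x 8 mm): distance in m that it is drawn out towards the box's -x; 0 = fully home against its stop, 0.11 = farthest out; it starts 0.05 to 0.09 out. Friction about 2.5 N plus light damping; it stays where it is left. Push it towards the box's +x to shut it.
- rib_face (a point): Moves with the lid: centre of the upright -x face of the dark wooden rib across the lid, the face to push. The rib is 12 mm thick (x), 60 mm long (y) and rises from the lid top at z = 72 mm to z = 101 mm above the bench; this point is at 90 mm. With the lid home it lies at x = -51, y = 0 mm in the box frame; its axes are those of the box.
- button (a joint): Turn-button (dark wooden bar on a screw), angle in rad about the vertical: 0 = lying along the side wall, pointing to the box's -x; it turns clockwise seen from above, up to its stop at 1.571 = pointing to the box's +y, across the lid just behind (3 mm to -x of) the shut rib. At angle q it points along (-cos q, sin q) in the box frame. It starts at 0 to 0.3, turns stiffly (0.07 N m) and stays where it is left.
- button_pivot (a point): The button's screw axis, on top of the box's -y side wall, at x = -62, y = -59 mm in the box frame and 92 mm above the bench. The bar is 16 mm wide, reaches 58 mm from this axis to its round tip and 6 mm the other way, and stands from z = 82 to z = 102 mm above the bench.
- button_tip (a point): Moves with the button: the end of its round tip, 58 mm from the pivot, at half the bar's height (92 mm above the bench).
- car_a: Bystander: pale wooden toy car, 100 x 60 x 58 mm, beside the box on its -y side, nearer its +x end. Origin under its centre, long along its x.
- car_b: Bystander: darker wooden toy car, 110 x 60 x 58 mm, beside the box on its -y side, nearer its -x end (below the level of the button). Origin under its centre, long along its x.
- car_c: Bystander: darker wooden toy car, 130 x 60 x 58 mm. Origin under its centre, long along its x.
- sander: Bystander: cork sanding block, 90 x 55 x 34 mm, beyond the box's +x end. Origin under its centre.
- glue: Bystander: amber glue bottle, 68 mm diameter, 190 mm tall. Origin under its centre.
- wheel_bowl: Bystander: white bowl, 110 mm diameter, 50 mm tall. Origin under its centre.
- brush: Bystander: brush lying on the bench along its own x.

How it is judged:
By the outcome, as a careful person would: the job done as asked, in the order asked, and still so for the second after the job is handed in, with the robot touching nothing.
It also fails if it takes over 45 s, if anything falls off the work surface, if the arm or the gripper's body presses on something with over 40 N, if the wrist force passes 120 N, or if a joint passes its speed limit or range.

## Working session

There is one attempt and no reset: what is moved stays moved. The work goes in short steps, Python scripts to look and compute and a tool call to move; the robot and the scene stay as the last step left them, time stands still between calls to the robot, and variables do not carry over. Pictures are saved under pics/ and viewed, at most 10 in all, crops included, and the job is handed in when it is done.

Besides the shell and the picture viewer there is one more tool, called after "Call:" in YAML: its name, and indented under it one key for each argument. step_arm: Moves the arm, as the interface text tells. Its arguments: {"type":"object","properties":{"moves":{"type":"array"},"newtons":{"type":"number"}},"required":["moves"]}

```bash
mkdir -p pics; cat > h.py <<'E'
import numpy as np, cv2, pickle
from scipy.spatial.transform import Rotation as R
from station import observe, capture
def rot(q): return R.from_quat([q[1],q[2],q[3],q[0]]).as_matrix()
def snap(n,f):
    c=capture(n); cv2.imwrite(f'pics/{f}.png',c['image'][:,:,::-1]); pickle.dump(c,open(f'pics/{f}.pkl','wb')); return c
def load(f): return pickle.load(open(f'pics/{f}.pkl','rb'))
def proj(c,P):
    p=(np.atleast_2d(P)-c['xyz'])@rot(c['orientation']); s=np.c_[p[:,0]/-p[:,2],-p[:,1]/-p[:,2]]
    s=s*(1+c['k1']*(s**2).sum(1,keepdims=True)); K=np.array(c['K']); return s@K[:2,:2].T+K[:2,2]
def ray(c,uv,z):
    K=np.array(c['K']); d=(np.atleast_2d(uv)-K[:2,2])/[K[0,0],K[1,1]]; s=d.copy()
    for _ in range(20): s=d/(1+c['k1']*(s**2).sum(1,keepdims=True))
    v=np.c_[s[:,0],-s[:,1],-np.ones(len(s))]@rot(c['orientation']).T; o=np.array(c['xyz'])
    return o+v*((z-o[2])/v[:,2])[:,None]
E
python3 - <<'E'
from h import *
for n in('top','scene'):
    c=snap(n,n+'0'); print(n,c['xyz'],c['orientation'],c['k1'],c['K'])
o=observe();print(o['position'],o['eef_rot'],o['contact_force'],o['t'])
E
```

```text
top [ 290.13385116  -27.34735874 1506.696466  ] [-0.69997972 -0.05916604  0.06334667  0.7088829 ] -0.015520160025924977 [[466.93926679   0.         318.89904911]
 [  0.         466.93926679 239.62037396]
 [  0.           0.           1.        ]]
scene [1340.77628572  427.64434871 1207.57963313] [0.4647488  0.17360945 0.28971118 0.81849602] -0.03821078827035556 [[499.92904263   0.         323.78388059]
 [  0.         499.92904263 246.8074706 ]
 [  0.           0.           1.        ]]
[ 189.89227247 -542.24036359  230.50537507] [-8.33010069e-04  9.85858623e-01  1.67577086e-01 -4.78849494e-05] [-0.18821655 -0.41976521  0.42998423] 0.1
```

View pics/top0.png

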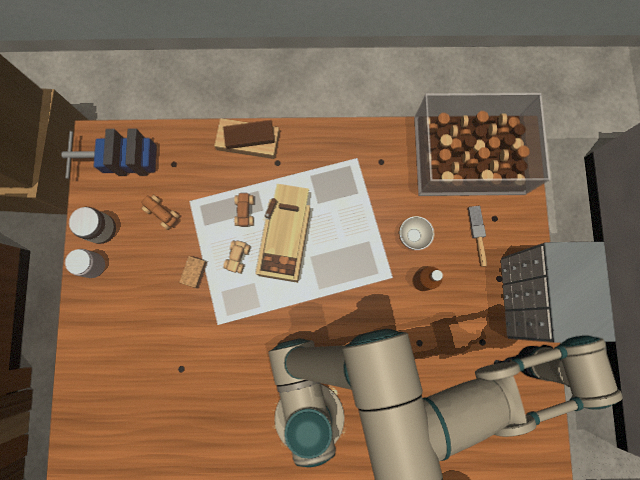

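View pics/scene0.png

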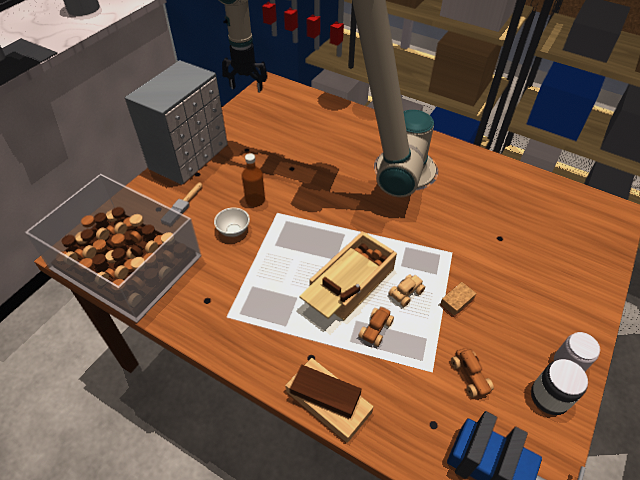

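The top view shows the box around (285,232). Its open +x end is at (278,265), nearest the robot. The rib is at (288,207), the button at (271,208), and the cars lie to the left. I'll enlarge this area.

```bash
python3 - <<'E'
from h import *
a=cv2.imread('pics/top0.png')[175:290,220:330]; b=cv2.imread('pics/scene0.png')[225:335,290:410]
a=cv2.resize(a,None,fx=5,fy=5,interpolation=cv2.INTER_CUBIC);b=cv2.resize(b,None,fx=5,fy=5,interpolation=cv2.INTER_CUBIC)
cv2.imwrite('pics/ct.png',a);cv2.imwrite('pics/cs.png',b)
E
```

```text
(no output)
```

View pics/ct.png

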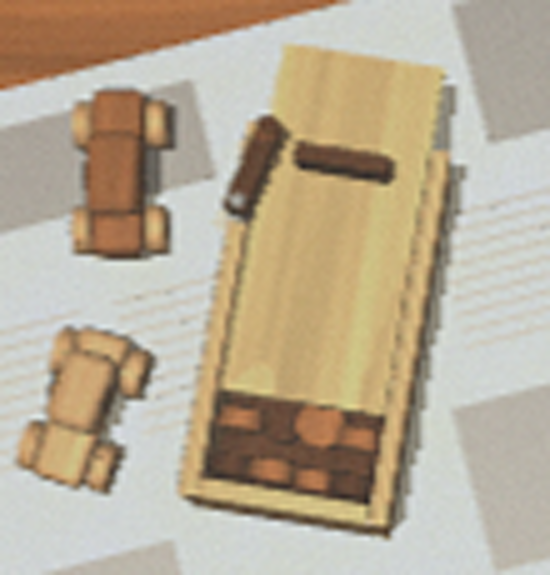

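View pics/cs.png

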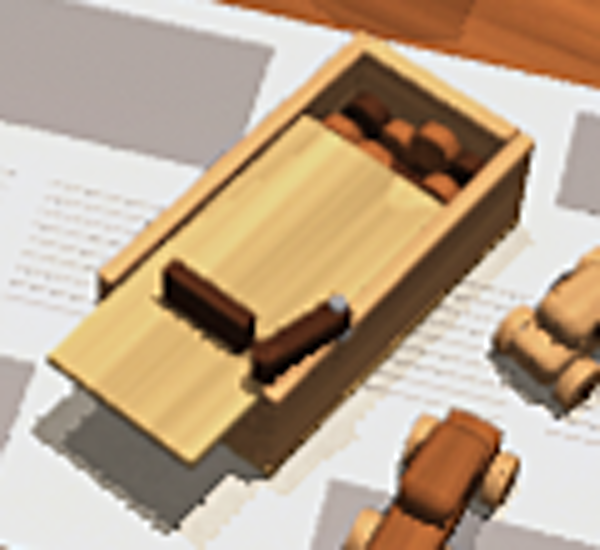

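Box, lid, rib and button are clear in both crops. The lid sticks out about 60 mm, and the button is turned slightly inward and points away from the robot. Next I'll fit the pose jointly from both images.

```bash
cat > fit.py <<'E'
from h import *
from scipy.optimize import least_squares
T=load('top0');S=load('scene0')
u=lambda p,o:(np.array(p)+.5)/5-.5+o
rb=lambda l,x,y,z:(-51-l+x,y,z)
def model(p):
    x,y,th,l,q=p
    tip=(-62-58*np.cos(q),-59+58*np.sin(q),102)
    b=[(120,-65,80),(120,65,80),(-120,65,80)]
    lid=[(-l-118+0,52,72),(-l-118,-52,72)]  # -x end approx
    return b,tip,l
t=[((183,492),'b',(120,-65,80)),((388,527),'b',(120,65,80)),((447,152),'b',(-120,65,80)),((238,208),'b',(-62,-59,102)),
((296,147),'l',(-51,-30,101)),((392,160),'l',(-51,30,101)),((272,115),'t',0)]
s=[((530,145),'b',(120,-65,80)),((365,37),'b',(120,65,80)),((102,275),'b',(-120,65,80)),((272,400),'b',(-120,-65,80)),((268,478),'b',(-120,-65,0)),((523,218),'b',(120,-65,0)),
((165,270),'l',(-51,30,101)),((247,322),'l',(-51,-30,101)),((338,300),'b',(-62,-59,103)),((255,350),'t',0)]
def pts(p,L):
    x,y,th,l,q=p;o=[]
    for _,k,v in L:
        v=np.array(v if k!='t' else (-62-58*np.cos(q),-59+58*np.sin(q),102),float)
        if k=='l': v[0]-=l
        o.append(v)
    o=np.array(o);c,n=np.cos(th),np.sin(th)
    return np.c_[x+c*o[:,0]-n*o[:,1],y+n*o[:,0]+c*o[:,1],o[:,2]]
def res(p):
    return np.r_[(proj(T,pts(p,t))-[u(a[0],[220,175]) for a in t]).ravel(),(proj(S,pts(p,s))-[u(a[0],[290,225]) for a in s]).ravel()]
g=ray(T,[[285,230]],80)[0]
r=least_squares(res,[g[0],g[1],np.pi-.2,60,.1],loss='soft_l1',x_scale=[1,1,.01,1,.01])
print(g,r.x.round(3));print(r.fun.reshape(-1,2).round(1).tolist())
x,y,th,l,q=r.x;M=np.array([[np.cos(th),-np.sin(th)],[np.sin(th),np.cos(th)]])
w=lambda a,b:(M@[a,b]+[x,y]).round(1)
np.save('box.npy',r.x)
print('rib',w(-51-l,0),'pivot',w(-62,-59),'tip',w(-62-58*np.cos(q),-59+58*np.sin(q)),'xdir',M[:,0],'ydir',M[:,1])
E
python3 fit.py
```

```text
[571.77526595  67.64696484  80.        ] [5.45157e+02 7.64200e+01 2.96800e+00 5.20320e+01 2.39000e-01]
[[-1.7, 0.2], [-0.9, -0.0], [0.2, -0.4], [-0.9, -1.6], [-0.9, -0.6], [-1.0, -0.2], [-0.1, 0.2], [1.0, -1.9], [-1.3, -2.4], [-1.6, -1.3], [0.8, -0.3], [0.2, -0.3], [-0.9, 0.1], [-0.6, -1.7], [0.0, -0.2], [-0.2, 0.1], [-0.8, 0.7]]
rib [646.6  58.6] pivot [616.4 123.8] tip [669.6 100.5] xdir [-0.98491051  0.17306438] ydir [-0.17306438 -0.98491051]
```

Call:
step_arm:
  moves:
    - [[45,-31,0,-0.1,0],[90,-62,-5,-0.2,0],[135,-93,-10,-0.3,0],[180,-124,-15,-0.4,0],[220,-155,-20,-0.5,0],[260,-185,-20,-0.6,0],[300,-215,-20,-0.7,0],[340,-242,-20,-0.8,0],[380,-269,-20,-0.9,0],[420,-296,-20,-0.98,0],[460,-324,-20,-1.06,0],[500,-352,-20,-1.06,0]]

```text
t: 1.3
position: [539.0, -53.4, 251.0]
eef_rot: [-0.0, 0.765, 0.644, -0.0]
contact_force: [1.1, -0.6, -0.2]
gripper_width: -0.002
finger_force: 0.0
```

Call:
step_arm:
  moves:
    - [[28,40,0,0,0],[56,80,0,0,0],[75,107,0,0,0],[75,107,0,0,0],[75,107,0,0,0]]

```text
t: 1.8
position: [656.4, 0.3, 249.9]
eef_rot: [-0.001, 0.766, 0.643, -0.001]
contact_force: [-0.1, 0.3, -0.3]
gripper_width: 0.005
finger_force: 0.0
```

```bash
python3 - <<'E'
from h import *
c=snap('wrist','w1'); p=np.load('box.npy'); print(c['xyz'],c['orientation'],c['k1'],c['K'][0])
x,y,th,l,q=p;M=np.array([[np.cos(th),-np.sin(th)],[np.sin(th),np.cos(th)]])
P=np.array([(-51-l,-30,101),(-51-l,30,101),(-62,-59,102),(-62-58*np.cos(q),-59+58*np.sin(q),102),(-120,-65,80),(-120,65,80),(120,65,80),(120,-65,80)])
W=np.c_[P[:,:2]@M.T+[x,y],P[:,2]]
uv=proj(c,W);print(uv.round(0).tolist())
im=cv2.imread('pics/w1.png')
for a in uv: cv2.drawMarker(im,tuple(int(v) for v in a.round()),(255,0,255),0,10)
cv2.imwrite('pics/w1m.png',im)
E
```

```text
[671.29552959  81.30646106 393.17023135] [ 0.98325424 -0.16061721  0.01549369 -0.08469452] -0.023666880357208875 [338.37081106   0.         327.78154909]
[[304.0, 122.0], [305.0, 195.0], [251.0, 84.0], [323.0, 102.0], [325.0, 79.0], [325.0, 227.0], [80.0, 226.0], [47.0, 82.0]]
```

View pics/w1m.png

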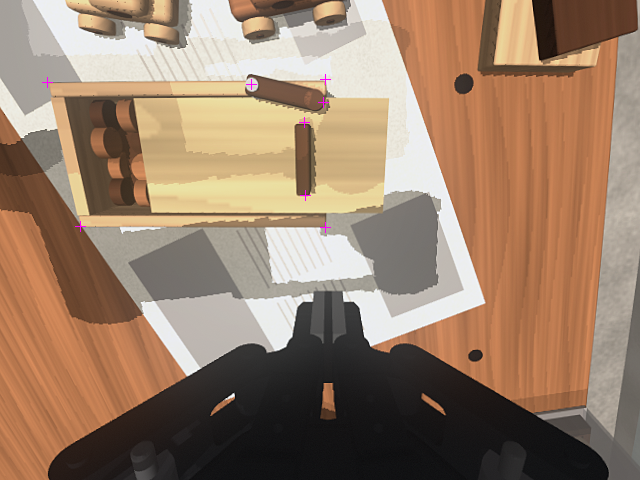

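The markers fit the box and button well in the wrist view. The rib's -x edge is at column 310, 6 px beyond the marker at 304, so the lid is about 57 mm out. The next move goes down behind the rib.

Call:
step_arm:
  moves:
    - [[25,10,0,0,0],[50,19,0,0,0],[50,19,40,0,0],[50,19,80,0,0],[50,19,120,0,0],[50,19,150,0,0],[50,19,165,0,0],[50,19,165,0,0],[50,19,165,0,0]]

```text
t: 2.75
position: [683.7, 45.2, 87.2]
eef_rot: [0.0, 0.766, 0.643, 0.0]
contact_force: [-0.0, -0.2, 0.0]
gripper_width: -0.001
finger_force: 0.0
```

```bash
python3 - <<'E'
from h import *
snap('wrist','w2')
E
```

```text
(no output)
```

View pics/w2.png

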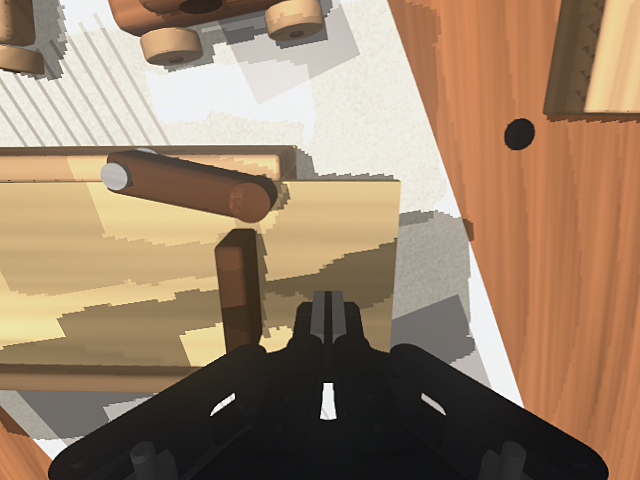

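The fingers hang clear behind the rib: its face is near column 260 and the fingers start at column 297. I'll push along tool -y.

Call:
step_arm:
  moves:
    - [[0,-8,0,0,0],[0,-14,0,0,0],[0,-18,0,0,0],[0,-22,0,0,0],[0,-27,0,0,0],[0,-32,0,0,0],[0,-37,0,0,0],[0,-42,0,0,0],[0,-47,0,0,0],[0,-52,0,0,0],[0,-57,0,0,0],[0,-60,0,0,0]]

```text
t: 4.0
position: [624.3, 56.5, 86.2]
eef_rot: [-0.0, 0.766, 0.643, -0.0]
contact_force: [2.1, -1.0, 1.4]
gripper_width: -0.002
finger_force: 1.3
```

Call:
step_arm:
  moves:
    - [[0,-2,0,0,0],[0,-4,0,0,0],[0,-6,0,0,0]]

```text
t: 4.3
position: [619.1, 57.4, 86.3]
eef_rot: [0.0, 0.766, 0.643, 0.0]
contact_force: [3.1, -0.0, 1.3]
gripper_width: -0.002
finger_force: 1.3
```

Call:
step_arm:
  moves:
    - [[0,-1.5,0,0,0],[0,-3,0,0,0],[0,-4.5,0,0,0],[0,-6,0,0,0]]

```text
t: 4.7
position: [613.1, 58.5, 86.3]
eef_rot: [0.0, 0.766, 0.643, -0.0]
contact_force: [2.5, 0.3, 2.3]
gripper_width: 0.0
finger_force: 1.3
```

Call:
step_arm:
  moves:
    - [[0,-1,0,0,0],[0,-2,0,0,0]]

```text
t: 4.9
position: [611.1, 58.8, 86.2]
eef_rot: [-0.0, 0.766, 0.643, 0.0]
contact_force: [3.1, -0.1, 1.0]
gripper_width: -0.0
finger_force: 1.3
```

Call:
step_arm:
  moves:
    - [[0,-1,0,0,0],[0,-1,0,0,0]]

```text
t: 5.1
position: [609.9, 59.0, 86.2]
eef_rot: [-0.0, 0.766, 0.643, -0.0]
contact_force: [1.6, 0.7, 1.2]
gripper_width: 0.003
finger_force: 1.1
```

Call:
step_arm:
  moves:
    - [[0,-0.7,0,0,0],[0,-0.7,0,0,0]]

```text
t: 5.3
position: [609.4, 59.1, 86.2]
eef_rot: [-0.0, 0.766, 0.643, -0.0]
contact_force: [2.9, 0.4, 1.1]
gripper_width: -0.002
finger_force: 1.1
```

Call:
step_arm:
  moves:
    - [[0,-0.7,0,0,0],[0,-0.7,0,0,0]]

```text
t: 5.5
position: [608.7, 59.2, 86.2]
eef_rot: [-0.0, 0.766, 0.643, -0.0]
contact_force: [2.3, 0.8, 1.7]
gripper_width: 0.002
finger_force: 1.2
```

Call:
step_arm:
  moves:
    - [[0,-0.7,0,0,0],[0,-0.7,0,0,0]]

```text
t: 5.7
position: [608.2, 59.3, 86.2]
eef_rot: [0.0, 0.766, 0.643, 0.0]
contact_force: [2.7, 0.3, 0.5]
gripper_width: -0.001
finger_force: 1.3
```

Call:
step_arm:
  moves:
    - [[0,-0.7,0,0,0],[0,-0.7,0,0,0]]

```text
t: 5.9
position: [608.1, 59.3, 86.3]
eef_rot: [0.001, 0.766, 0.643, 0.0]
contact_force: [4.2, -0.0, -0.8]
gripper_width: -0.0
finger_force: 2.2
```

Call:
step_arm:
  moves:
    - [[0,-0.7,0,0,0],[0,-0.7,0,0,0]]

```text
t: 6.1
position: [608.1, 59.3, 86.3]
eef_rot: [0.001, 0.766, 0.643, 0.001]
contact_force: [6.3, -0.8, -1.5]
gripper_width: -0.0
finger_force: 2.9
```

Call:
step_arm:
  moves:
    - [[0,-0.7,0,0,0],[0,-0.7,0,0,0]]

```text
t: 6.3
position: [608.1, 59.3, 86.4]
eef_rot: [0.002, 0.766, 0.643, 0.001]
contact_force: [5.9, 0.2, -2.4]
gripper_width: 0.001
finger_force: 3.5
```

```bash
python3 - <<'E'
from h import *
snap('wrist','w3')
E
```

```text
(no output)
```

View pics/w3.png

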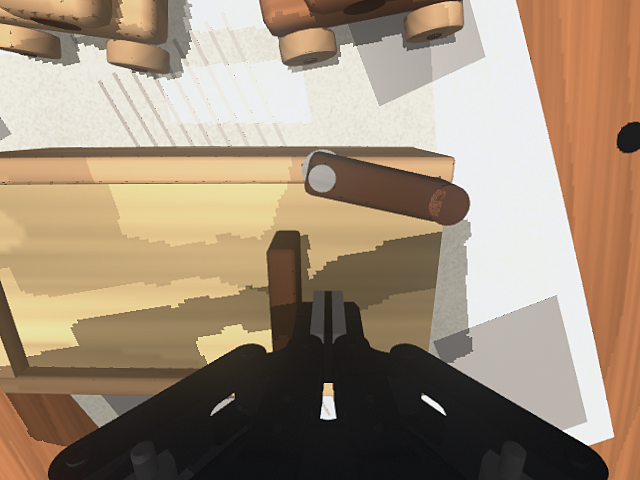

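The lid is home. The TCP stalled at x=608.1 while the force rose to 6 N, the rib sits about 21 px left of the screw at (321,178), and the box hasn't moved. Next I back off, lift, and go round to the outer side of the button.

Call:
step_arm:
  moves:
    - [[0,4,0,0,0],[0,8,0,0,0],[0,8,-20,0,0],[0,8,-40,0,0],[20,18,-45,0.06,0],[45,32,-45,0.12,0],[70,45,-45,0.18,0],[85,51,-45,0.24,0],[85,51,-45,0.24,0],[85,51,-20,0.24,0],[85,51,0,0.24,0],[85,51,0,0.24,0]]

```text
t: 7.55
position: [667.0, 133.2, 82.7]
eef_rot: [-0.002, 0.837, 0.547, -0.004]
contact_force: [-0.1, -0.2, -1.0]
gripper_width: 0.002
finger_force: 0.0
```

```bash
python3 - <<'E'
from h import *
snap('wrist','w4'); o=observe(); print(o['position'],o['eef_rot'],o['contact_force'],o['qpos'])
x,y,th,l,_=np.load('box.npy');M=np.array([[np.cos(th),-np.sin(th)],[np.sin(th),np.cos(th)]])
b=M.T@(np.array(o['position'][:2])-[x,y]); print('box',b)
A=rot(o['eef_rot']); yw=np.arctan2(A[1,0],A[0,0]); 
for q in np.r_[.24,np.arange(.35,1.58,.1),1.571]:
    P=M@(np.array([-62-46*np.cos(q)-19*np.sin(q),-59+46*np.sin(q)-19*np.cos(q)])-b)
    print(round(q,2),(A[:2,:2].T@P).round(1),round(q-.24,2))
E
```

```text
[668.57951905 133.48990698  84.59228548] [-0.0011292   0.8371986   0.546891   -0.00273381] [ 0.44532971 -0.36442181  0.43440479] [ 9.53915456e-02  5.36489408e-01  1.46011959e+00 -5.92297125e-04
  1.15087464e+00  5.09132904e-01]
box [-111.68323186  -77.56839564]
0.24 [-10.8   2.1] 0.0
0.35 [-16.   4.] 0.11
0.45 [-20.9   5.1] 0.21
0.55 [-25.8   5.7] 0.31
0.65 [-30.8   5.9] 0.41
0.75 [-35.7   5.6] 0.51
0.85 [-40.6   4.7] 0.61
0.95 [-45.4   3.4] 0.71
1.05 [-50.1   1.6] 0.81
1.15 [-54.5  -0.6] 0.91
1.25 [-58.7  -3.3] 1.01
1.35 [-62.6  -6.4] 1.11
1.45 [-66.2  -9.9] 1.21
1.55 [-69.4 -13.7] 1.31
1.57 [-70.  -14.5] 1.33
```

View pics/w4.png

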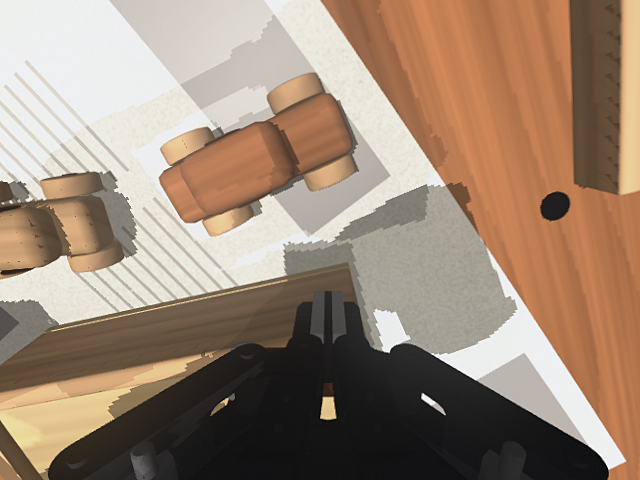

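The fingers stand outside the button's tip, above the low car and clear of it, so I'll sweep the arc.

Call:
step_arm:
  moves:
    - [[-5,1,-2,0,0],[-11,2,-2,0,0],[-16,4,-2,0.1,0],[-21,5,-2,0.2,0],[-26,6,-2,0.3,0],[-31,6,-2,0.4,0],[-36,6,-2,0.5,0],[-41,5,-2,0.6,0],[-45,3,-2,0.7,0],[-50,2,-2,0.8,0],[-54,0,-2,0.9,0],[-54,0,-2,0.9,0]]

```text
t: 8.8
position: [650.1, 84.0, 90.0]
eef_rot: [0.0, 0.992, 0.128, 0.002]
contact_force: [1.0, 0.7, 0.7]
gripper_width: -0.0
finger_force: 0.3
```

```bash
python3 - <<'E'
from h import *
snap('wrist','w5'); o=observe(); print(o['position'],o['contact_force'])
x,y,th,l,_=np.load('box.npy');M=np.array([[np.cos(th),-np.sin(th)],[np.sin(th),np.cos(th)]])
b=M.T@(np.array(o['position'][:2])-[x,y]); print('box',b)
A=rot(o['eef_rot'])
for q in (1.15,1.25,1.35,1.45,1.5,1.55,1.571,1.6):
    P=M@(np.array([-62-46*np.cos(q)-19*np.sin(q),-59+46*np.sin(q)-19*np.cos(q)])-b)
    print(round(q,2),(A[:2,:2].T@P).round(1))
E
```

```text
[650.01601543  84.32571949  89.72460729] [0.83593097 0.01640774 0.45775868]
box [-101.9084115   -25.93338925]
1.15 [-3.9 -0.5]
1.25 [-8.6  1.1]
1.35 [-13.5   2.2]
1.45 [-18.4   2.9]
1.5 [-20.9   3. ]
1.55 [-23.4   3. ]
1.57 [-24.4   3. ]
1.6 [-25.9   2.9]
```

View pics/w5.png

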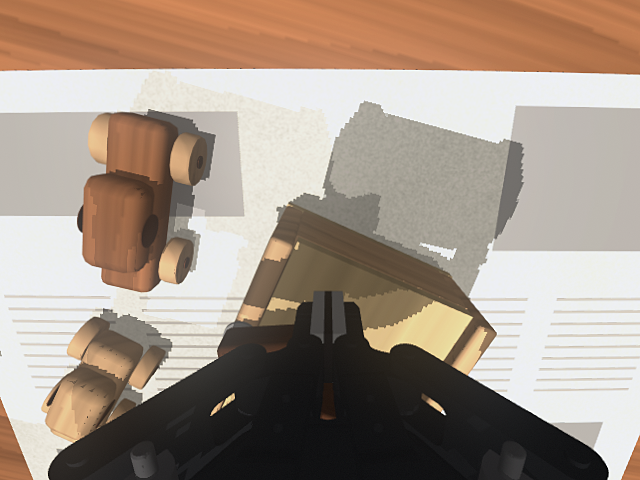

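The button is being carried round: its bar shows at (245,340), just ahead of the fingers.

Call:
step_arm:
  moves:
    - [[-4,0,1,0,0],[-8,1,1,0.1,0],[-13,2,1,0.2,0],[-17,3,1,0.28,0],[-20,3,1,0.34,0],[-22,3,1,0.4,0],[-23,3,1,0.43,0],[-23,3,1,0.43,0]]

```text
t: 9.65
position: [627.9, 76.1, 87.6]
eef_rot: [0.0, 0.996, -0.086, 0.0]
contact_force: [0.9, -1.7, 1.2]
gripper_width: 0.004
finger_force: 0.7
```

Call:
step_arm:
  moves:
    - [[-0.7,0,0,0,0],[-0.7,0,0,0,0]]

```text
t: 9.85
position: [627.8, 76.2, 87.5]
eef_rot: [0.0, 0.996, -0.086, 0.001]
contact_force: [2.9, -2.0, 1.0]
gripper_width: -0.005
finger_force: 1.5
```

Call:
step_arm:
  moves:
    - [[-0.7,0,0,0,0],[-0.7,0,0,0,0]]

```text
t: 10.05
position: [627.8, 76.2, 87.6]
eef_rot: [0.0, 0.996, -0.086, 0.001]
contact_force: [4.5, -2.3, 0.5]
gripper_width: 0.002
finger_force: 2.4
```

Call:
step_arm:
  moves:
    - [[-0.7,0,0,0,0],[-0.7,0,0,0,0]]

```text
t: 10.25
position: [627.7, 76.2, 87.6]
eef_rot: [0.0, 0.996, -0.086, 0.002]
contact_force: [5.5, -3.7, -0.2]
gripper_width: 0.002
finger_force: 2.9
```

The push stalls at box x of about -81, where the stop should be. I'll back off, lift and check.

Call:
step_arm:
  moves:
    - [[5,0,0,0,0],[12,0,0,0,0],[14,0,-30,0,0],[14,0,-70,0,0],[0,0,-110,0,0],[-20,0,-140,0,0],[-60,0,-150,0,0],[-100,0,-150,0,0],[-100,0,-150,0,0],[-100,0,-150,0,0]]

```text
t: 11.25
position: [526.4, 94.4, 237.4]
eef_rot: [-0.0, 0.996, -0.086, -0.0]
contact_force: [0.9, -1.0, -0.5]
gripper_width: 0.003
finger_force: 0.0
```

```bash
python3 - <<'E'
from h import *
c=snap('wrist','w6'); T=snap('top','t6'); im=cv2.imread('pics/w6.png')
x,y,th,l,q=np.load('box.npy');M=np.array([[np.cos(th),-np.sin(th)],[np.sin(th),np.cos(th)]])
P=np.array([(-51,-30,101),(-51,30,101),(-62,-59,102),(-62,-1,102),(-120,-65,80),(-120,65,80),(120,65,80),(120,-65,80)])
for a in proj(c,np.c_[P[:,:2]@M.T+[x,y],P[:,2]]): cv2.drawMarker(im,tuple(int(v) for v in a.round()),(255,0,255),0,10)
cv2.imwrite('pics/w6m.png',im)
E
```

```text
(no output)
```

View pics/w6m.png

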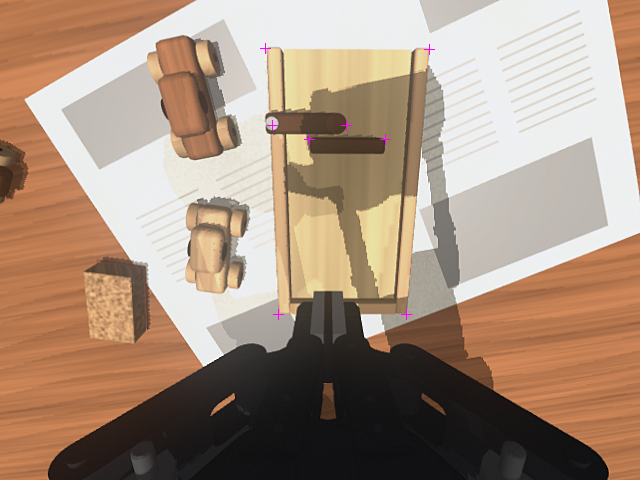

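All the markers match: the rib's face runs (309,139)–(385,139), which is its home position. The button lies straight across from (272,125) to (346,125), and the box corners haven't moved.

```bash
python3 -c "
from station import job_done
print(job_done())"
```

```text
the job is handed in; nothing more can be done
None
```

The lid is fully home, the turn-button lies across it against its stop behind the rib, the box and cars are where they were, and the job was handed in at about 11 s.

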